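# Cream thread spool onto the photo slide

## Robot

A 6-joint arm with a two-finger parallel gripper is mounted at the origin on a cart in front of the work surface, level with it; the furniture and walls round the work are solid. World frame = base frame: x ahead of the robot, y to its left, z up, the work surface at z = 0. Lengths are in m, angles in rad, forces in N, time in s.
With the tool pointing down it reaches from about 0.4 to 0.825 m from the base axis. Payload 7 kg.
Tool frame: the origin (TCP) lies on the centre line of the jaws, within the pads' length; the fingertips stand 22 mm ahead of it and the grasp point (between the pads) lies 3 mm ahead of it; z points along the fingers, y is the direction in which the jaws open and shut (so a half turn about z gives the same grasp; the last joint's range is limited). The gripper opens to 88 mm and grips with 3 to 60 N. Pads are 19 mm wide; open, the fingers measure 130 mm over their backs; the gripper's body (78 mm by 193 mm) begins 47 mm behind the grasp point.
Start: joints at [1.568, 0.359, 0.012, 0, -1.224, -0.288], TCP at [0.194, 0.647, 0.249] pointing down, gripper open.
Joint ranges: [-3.07, 3.07], [-1.43, 2.12], [-1.02, 1.25], [-3.03, 1.67], [-3.05, -0], [-3.03, 3.03]. Speed limits (rad/s): [2.39, 2.39, 3.01, 3.14, 3.14, 3.14].

## Interface

Orientations are given as [roll, pitch, yaw] about the fixed x, y, z axes, in that order (R = Rz(yaw) Ry(pitch) Rx(roll)).
In Python, from station import arm gives the robot as it stands. The module is installed in compiled form; this text tells all that it offers.
- The arm moves only by the tool arm_command, never from a script. Its argument "motion" is a list of rows, each a list of 3 entries, a list of its own where there are three numbers: the shift along the tool's x, y, z in mm, then the turn, a rotation vector about the tool's x, y, z in degrees, then the opening, from 0 (shut) to 1 (fully open). In form: [[[tx, ty, tz], [wx, wy, wz], grip], ...]. A call has 1 to 20 rows; each row shifts and turns the commanded pose from where the row before left it, along the tool's axes as they then stand; what a row does not reach is not made up. A row lasts 1/12 s, in which the tool goes at most 41.7 mm and 7.16 degrees, less where a joint would pass 70% of its speed; a pose out of reach is approached as far as the arm can. A call is refused whole if a number of a shift passes 41.7 or a number of a turn 7.16, either way. A call with a gripper value outside its range is refused whole. The fingers move at their own pace and stop on an object; "newtons" is the grip in N (left out, the last holds). Time passes only in rows, so rows that do not move let the fingers close. It gives the time, the measured TCP pose, the force and the opening at its end, in the units of the state.
- arm.get_state(): the state, without advancing time (a new reading comes with each control period).
- arm.grab_frame(name): name is "scene" or "side" or "wrist"; returns the picture (480x640x3 uint8, red, green, blue); there is no depth.
- arm.camera_info(name): a dict with "fov_y" (degrees; the focal length in pixels is half the picture's height over the tangent of half this angle, whatever the lens; pixels are square), "cx", "cy" (the principal point, pixels), "k1" (the pictures are not rectified: a ray, as slopes to the right and down, at radius r is drawn at 1 + k1 r^2 times it, then the intrinsics apply), "view" (4x4, takes a point from world to camera coordinates); the wrist camera has in their place "tool_from_camera" (4x4, takes a point from camera to tool coordinates, whose origin is the TCP and whose axes are the flange's). Camera axes: x right, y down, z forward; pixel columns grow to the right and rows downward; lengths in m; the calibration is good to about 2 mm. A picture is of the moment at which its call begins: read the wrist's pose just before it. camera_info takes no time and is no camera call.
- arm.job_done(): hands the job in, once; it reports no verdict.
The state is a dict: "t": time; "q": joint angles; "qd": joint speeds; "joint_efforts": joint torques, N m; "eef_pos": TCP position; "ee_rot": TCP orientation; "force": force on the tool from outside, world axes, zero at the start; "moment": the same for the moment, N m; "width": finger opening in m.
Only numpy, scipy, OpenCV 4.12 (cv2) and the standard library are available. Lean on these libraries where they do the work, as an engineer would, in place of code of your own. Each camera call takes 0.05 s, during which the arm holds its last target. There are 200 camera calls.

## Task

Stand the cream thread spool upright in the middle of the round cork pad on the photo slide's carriage while the carriage is still pulled out, then push the carriage fully home against the stop in front of the camera, with the spool still standing on the pad. The carriage guides are short, so it jams if it is pushed off to one side: push it at the middle of its blue bar, straight along the rails. Leave the brown and the red spool where they stand.

Things in the scene. Friction and masses are not known exactly. Their poses are not given: they have to be found in the camera images.
- photo_slide: fixed photo slide on the desk: dark board 380 x 200 x 8 mm, two aluminium side rails along it (inner faces 172 mm apart, tops 30 mm above the desk), a cross-bar stop and behind it a small black camera, 80 mm tall, at the far end. Origin: centre of the board's underside, on the desk. x axis: along the rails towards the stop (away from the robot); y left; z up.
- stop_centre (a point): middle of the stop's face that meets the carriage, 18 mm above the desk, 145 mm from the slide's origin along its x axis.
- carriage: loose carriage lying on the slide's board between the rails: white plate 110 (along x) x 150 x 12 mm with a 60 mm long black guide shoe at the middle of each side, 1.5 mm clear of the rail. Origin: centre of the plate's underside, 8 mm above the desk; x axis towards the stop, z up. Its front edge is 55 mm ahead of the origin and starts about 120 to 170 mm from the stop.
- pad_centre (a point): middle of the top of the round cork pad (56 mm across, 3 mm high) on the carriage, 15 mm ahead of the carriage's origin along its x axis, 23 mm above the desk.
- bar_centre (a point): middle of the near (robot-side) face of the upright blue push bar along the carriage's whole near edge, on the centre line (white stripe), 38 mm above the desk. Bar 10 mm thick, 150 mm wide, top 54 mm above the desk. The carriage (0.36 to 0.59 kg) slides with 1 to 3 N pushed within 10 mm of the middle; 30 mm or more beside it, it turns crooked and wedges; gripping the bar and drawing it back a little straightens it.
- cream_spool: loose thread spool with cream thread and white ends, the only one of its kind; 35 mm in diameter, 44 mm tall, 40 g, standing upright on the desk at the near left, at least 60 mm from the next spool (centre to centre). Origin: centre of its underside; z up.
- brown_spool: the same size with dark brown thread and wooden ends, standing near it; stays where it is. Origin: centre of its underside.
- red_spool: the same size with red thread and wooden ends, standing near it; stays where it is. Origin: centre of its underside.
Things that resemble listed ones, but are neither listed nor needed, are in the scene too. Of the things shaped like the cream_spool, the cream one is meant.

How it is judged:
By the outcome, as a careful person would: the job done as asked, in the order asked, and still so for the second after the job is handed in, with the robot touching nothing.
It also fails if it takes over 48 s, if anything falls off the work surface, if the arm or the gripper's body presses on something with over 40 N, if the wrist force passes 120 N, or if a joint passes its speed limit or range.

## Working session

There is one attempt and no reset: what is moved stays moved. The work goes in short steps, Python scripts to look and compute and a tool call to move; the robot and the scene stay as the last step left them, time stands still between calls to the robot, and variables do not carry over. Pictures are saved under pics/ and viewed, on a budget of 10 in all, crops included, one or two more only if the job needs it, and the job is handed in when it is done.

Besides the shell and the picture viewer there is one more tool, called after ">>>" as name(argument=value, ...) on one line, values as JSON. arm_command: Moves the arm, as the interface text tells. Its arguments: {"type":"object","properties":{"motion":{"type":"array","items":{"type":"array"}},"newtons":{"type":"number"}},"required":["motion"]}

```bash
mkdir -p pics
cat > h.py <<'E'
import numpy as np, cv2
from scipy.spatial.transform import Rotation as R
from station import arm
def snap(n,f):
    s=arm.get_state(); im=arm.grab_frame(n); cv2.imwrite(f'pics/{f}.png',im[:,:,::-1]); return s,im
def T(s):
    M=np.eye(4); e=np.array(s['ee_rot']); M[:3,:3]=R.from_euler('xyz',e).as_matrix() if e.shape==(3,) else e
    M[:3,3]=s['eef_pos']; return M
def cam(n,s=None):
    c=arm.camera_info(n); f=240/np.tan(np.radians(c['fov_y'])/2)
    V=np.array(c['view']) if 'view' in c else np.linalg.inv(T(s)@np.array(c['tool_from_camera']))
    return f,c['cx'],c['cy'],c['k1'],V
def pix2w(n,uv,z,s=None):
    f,cx,cy,k1,V=cam(n,s); K=np.array([[f,0,cx],[0,f,cy],[0,0,1.]]); W=np.linalg.inv(V)
    out=[]
    for p in np.atleast_2d(uv):
        q=cv2.undistortPoints(np.array([[p]],float),K,np.array([k1,0,0,0.]))[0,0]
        d=W[:3,:3]@[q[0],q[1],1]; o=W[:3,3]; out.append(o+d*(z-o[2])/d[2])
    return np.array(out)
def w2pix(n,P,s=None):
    f,cx,cy,k1,V=cam(n,s); P=np.atleast_2d(P); c=P@V[:3,:3].T+V[:3,3]; q=c[:,:2]/c[:,2:]
    q=q*(1+k1*(q**2).sum(1,keepdims=True)); return q*f+[cx,cy]
E
python3 - <<'E'
from h import *
s,a=snap('scene','scene0'); _,b=snap('side','side0'); s,c=snap('wrist','wrist0')
print(s['t'],s['eef_pos'],s['ee_rot'],s['force'],s['width'])
for n in('scene','side','wrist'): print({k:np.round(v,3).tolist() for k,v in arm.camera_info(n).items()})
E
```

```text
0.1 [0.19344708 0.64624344 0.24767494] [ 3.14001102e+00 -1.59347622e-04 -2.90897538e-01] [-0.23564268 -0.47566937 -0.9228899 ] 0.08740634746866968
{'fov_y': 56.271, 'cx': 319.971, 'cy': 233.278, 'k1': -0.007, 'view': [[0.569, -0.822, 0.019, -0.243], [-0.502, -0.365, -0.784, 0.356], [0.651, 0.436, -0.621, 0.463], [0.0, 0.0, 0.0, 1.0]]}
{'fov_y': 54.259, 'cx': 324.167, 'cy': 240.503, 'k1': 0.043, 'view': [[-0.915, -0.404, 0.003, 0.555], [-0.251, 0.562, -0.788, 0.139], [0.317, -0.721, -0.616, 0.842], [0.0, 0.0, 0.0, 1.0]]}
{'fov_y': 68.418, 'cx': 316.212, 'cy': 234.47, 'k1': 0.023, 'tool_from_camera': [[-0.0, -0.959, -0.285, 0.076], [1.0, -0.0, 0.001, 0.0], [-0.001, -0.285, 0.959, -0.136], [0.0, 0.0, 0.0, 1.0]]}
```

View pics/scene0.png

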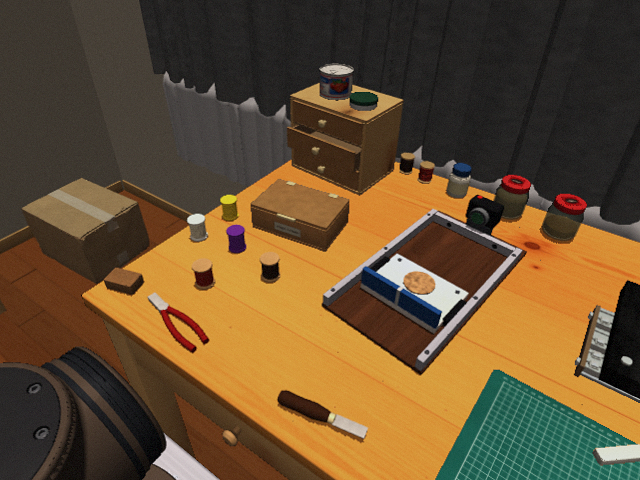

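View pics/wrist0.png

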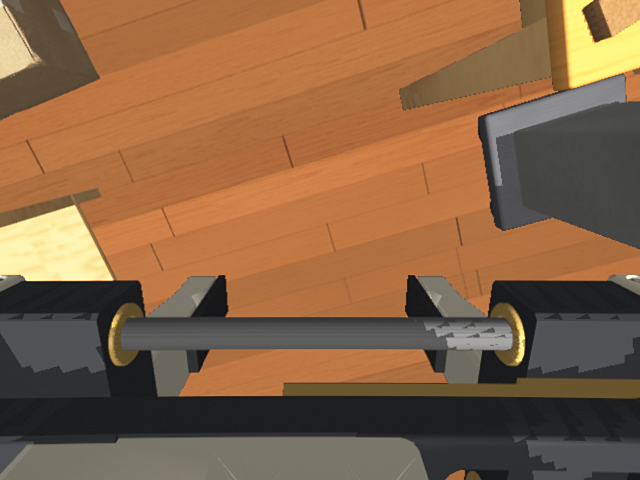

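The scene view shows spool-shaped things at white/cream (197,228), yellow (229,207), purple (237,238), red (204,273) and brown (270,266), plus two far ones at (407,163) and (427,172). The one at (197,228) fits cream with white ends. The slide's bar stripe is near (398,298) and the pad near (419,283). The wrist camera sees only floor. I'll confirm with a crop.

Run:
```python
from h import *
a=cv2.imread('pics/scene0.png')
l=cv2.resize(a[185:300,170:295],None,fx=3.2,fy=3.2,interpolation=cv2.INTER_CUBIC)
r=cv2.resize(a[195:370,310:535],None,fx=3.2*.55,fy=3.2*.55,interpolation=cv2.INTER_CUBIC)
h=max(l.shape[0],r.shape[0]); p=lambda i:cv2.copyMakeBorder(i,0,h-i.shape[0],0,0,cv2.BORDER_CONSTANT)
o=np.hstack([p(l),p(r)]); cv2.imwrite('pics/crop1.png',o); print(o.shape,l.shape)
for n,uv in dict(cream=(197,219),yellow=(229,199),purple=(237,229),red=(204,265),brown=(270,257)).items(): print(n,pix2w('scene',uv,.044).round(3))
print('stripe top',pix2w('scene',(400,291),.054),'pad',pix2w('scene',(419,283),.023))
print('railcorners',pix2w('scene',[(326,300),(422,362),(433,212),(524,250)],.03).round(3))
```

```text
(368, 796, 3) (368, 400, 3)
cream [[0.464 0.319 0.044]]
yellow [[0.551 0.317 0.044]]
purple [[0.486 0.234 0.044]]
red [[0.378 0.21  0.044]]
brown [[0.461 0.132 0.044]]
stripe top [[ 0.5106719 -0.0971361  0.054    ]] pad [[ 0.57714282 -0.10486159  0.023     ]]
railcorners [[ 0.444  0.001  0.03 ]
 [ 0.425 -0.179  0.03 ]
 [ 0.78  -0.041  0.03 ]
 [ 0.767 -0.231  0.03 ]]
```

View pics/crop1.png

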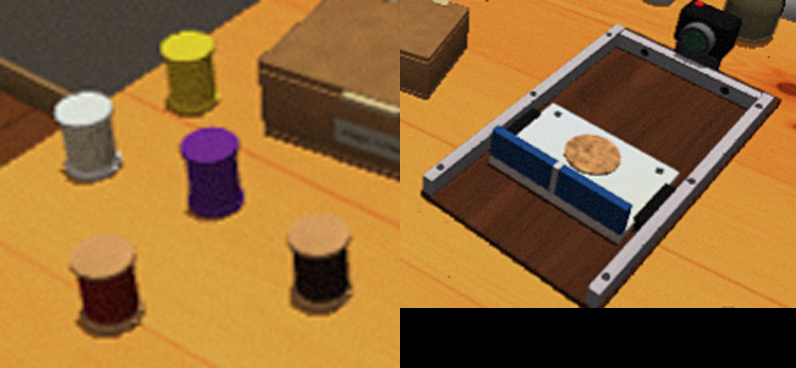

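View pics/side0.png

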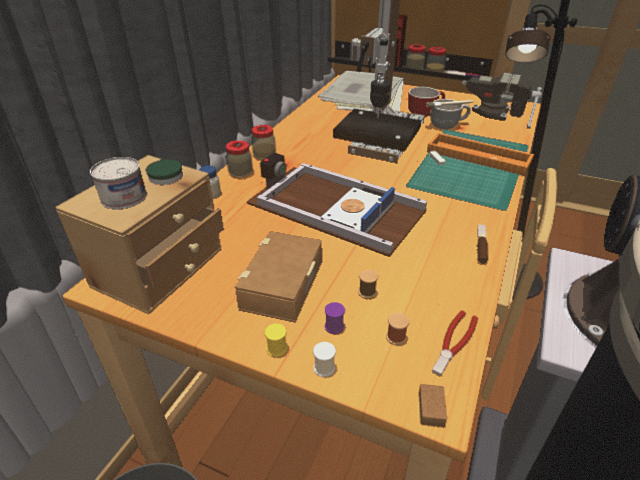

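The crop confirms the cream spool at scene (197,228): off-white thread and white ends, with the lookalikes yellow, purple, red-with-wood and brown-with-wood. The side view agrees, showing it at (324,359), with the slide clear behind. I'm moving above it now.

>>> arm_command(motion=[[[29,19.5,4],[0,0,0],1],[[29,19.5,4],[0,0,0],1],[[29,19.5,4],[0,0,0],1],[[29,19.5,4],[0,0,0],1],[[29,19.5,4],[0,0,0],1],[[29,19.5,4],[0,0,0],1],[[29,19.5,4],[0,0,0],1],[[29,19.5,4],[0,0,0],1],[[29,19.5,4],[0,0,0],1],[[29,19.5,4],[0,0,0],1],[[29,19.5,4],[0,0,0],1],[[29,19.5,4],[0,0,0],1],[[0,0,0],[0,0,0],1],[[0,0,0],[0,0,0],1]])

```text
t: 1.32
eef_pos: [0.4606, 0.3209, 0.2001]
ee_rot: [3.141, 0.0, -0.294]
force: [0.4, 0.4, -0.9]
width: 0.0876
```

Run:
```python
from h import *
s,c=snap('wrist','wrist1'); print(s['t'],s['eef_pos'],s['ee_rot'],s['force'])
print('scene est top ->wrist px',w2pix('wrist',[[.464,.319,.044]],s)); print('side',pix2w('side',(324,349),.044))
```

```text
1.3167 [0.46063833 0.32090935 0.20007043] [ 3.14065290e+00  4.29239975e-04 -2.94131882e-01] [ 0.42295258  0.38281778 -0.86611831]
scene est top ->wrist px [[316.47486841 218.3945072 ]]
side [[0.46466106 0.3218902  0.044     ]]
```

View pics/wrist1.png

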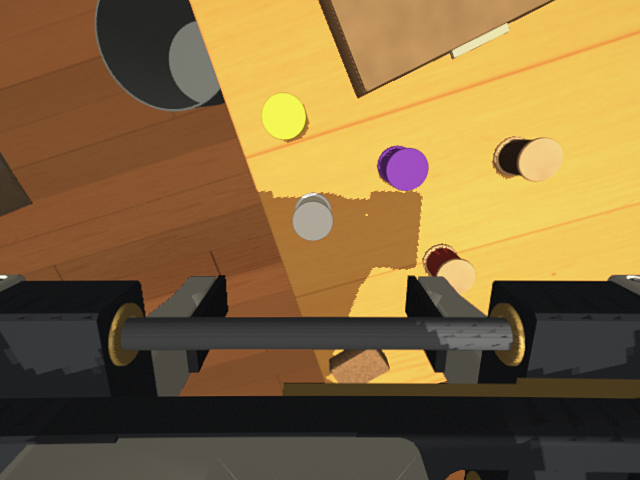

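The wrist view shows the cream spool's top centre at (313,220). Predicted was (316,218), so the estimates agree to about 2 mm. Descending and gripping.

>>> arm_command(motion=[[[3.5,-1,25],[0,0,0],1],[[0,0,30],[0,0,0],1],[[0,0,30],[0,0,0],1],[[0,0,30],[0,0,0],1],[[0,0,30],[0,0,0],1],[[0,0,18],[0,0,0],1],[[0,0,8],[0,0,0],1],[[0,0,0],[0,0,0],1],[[0,0,0],[0,0,0],0.2],[[0,0,0],[0,0,0],0.2],[[0,0,0],[0,0,0],0.2],[[0,0,0],[0,0,0],0.2],[[0,0,0],[0,0,0],0.2],[[0,0,0],[0,0,0],0.2],[[0,0,0],[0,0,0],0.2],[[0,0,0],[0,0,0],0.2]], newtons=15)

```text
t: 2.7
eef_pos: [0.4635, 0.3226, 0.0297]
ee_rot: [-3.141, -0.0, -0.291]
force: [0.6, 0.9, 0.4]
width: 0.0399
```

>>> arm_command(motion=[[[0,0,0],[0,0,0],0.2],[[0,0,0],[0,0,0],0.2],[[0,0,0],[0,0,0],0.2],[[0,0,0],[0,0,0],0.2]])

```text
t: 3.03
eef_pos: [0.4635, 0.3226, 0.0297]
ee_rot: [3.142, -0.0, -0.291]
force: [0.0, -0.4, 1.7]
width: 0.0344
```

Gripped at 34.4 mm, which matches the spool. Lifting and carrying it to above the pad.

>>> arm_command(motion=[[[0,0,-15],[0,0,0],0.2],[[0,0,-30],[0,0,0],0.2],[[0,0,-30],[0,0,0],0.2],[[0,0,-30],[0,0,0],0.2],[[0,0,-30],[0,0,0],0.2],[[0,0,-30],[0,0,0],0.2],[[8,13,-5],[0,0,0],0.2]])

```text
t: 3.62
eef_pos: [0.4693, 0.3109, 0.2051]
ee_rot: [-3.134, -0.004, -0.288]
force: [1.8, 0.8, -0.4]
width: 0.0345
```

>>> arm_command(motion=[[[17,28,0],[0,0,0],0.2],[[18,29,0],[0,0,0],0.2],[[18,29,0],[0,0,0],0.2],[[18,29,0],[0,0,0],0.2],[[18,29,0],[0,0,0],0.2],[[18,29,0],[0,0,0],0.2],[[18,29,0],[0,0,0],0.2],[[18,29,0],[0,0,0],0.2],[[18,29,0],[0,0,0],0.2],[[18,29,0],[0,0,0],0.2],[[18,29,0],[0,0,0],0.2],[[18,29,0],[0,0,0],0.2],[[8,18,0],[0,0,0],0.2],[[0,0,0],[0,0,-5],0.2],[[0,0,0],[0,0,-5],0.2],[[0,0,0],[0,0,0],0.2],[[0,0,0],[0,0,0],0.2]])

```text
t: 5.03
eef_pos: [0.5762, -0.1059, 0.1992]
ee_rot: [3.142, 0.001, -0.119]
force: [-0.5, 0.4, -0.2]
width: 0.0343
```

Run:
```python
from h import *
s,c=snap('wrist','wrist2'); print(s['t'],s['eef_pos'],s['ee_rot'],s['force'],s['width'])
hsv=cv2.cvtColor(c,cv2.COLOR_RGB2HSV); m=cv2.inRange(hsv,(100,120,40),(125,255,255)); m[:60]=0
n,l,st,ce=cv2.connectedComponentsWithStats(m); print([(x.tolist(),cc.round(1).tolist()) for x,cc in zip(st,ce) if x[4]>200])
```

```text
5.0333 [ 0.57616938 -0.10589973  0.19918162] [ 3.14158099e+00  5.28661502e-04 -1.19205328e-01] [-0.48543689  0.35449461 -0.2323819 ] 0.03433083052549166
[([0, 0, 640, 480, 306973], [319.5, 239.5])]
```

View pics/wrist2.png

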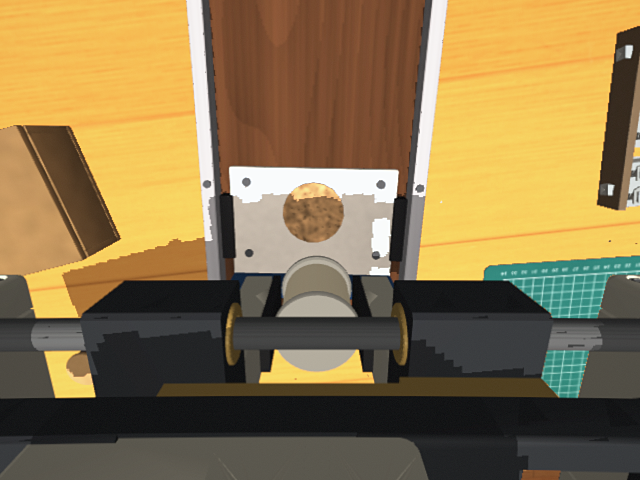

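The spool hangs straight in the jaws. The pad centre is at (313,212), the carriage front corners at (231,167) and (398,171), and the rail screws at (208,184) and (420,188). Now converting to positions.

Run:
```python
from h import *
s=arm.get_state(); c=cv2.imread('pics/wrist2.png')
hsv=cv2.cvtColor(c,cv2.COLOR_BGR2HSV); m=cv2.inRange(hsv,(5,70,40),(25,255,255)); r=np.zeros_like(m); cv2.circle(r,(313,212),38,255,-1); m&=r
ct=max(cv2.findContours(m,0,1)[0],key=cv2.contourArea); e=cv2.fitEllipse(cv2.convexHull(ct)); print(e)
pad=pix2w('wrist',e[0],.023,s)[0]; print('pad',pad)
k=pix2w('wrist',[(231,167),(398,171)],.020,s); v=k[0]-k[1]; print('front',k.round(4),'width',np.linalg.norm(v),'yaw',np.arctan2(-v[0],v[1]))
k=pix2w('wrist',[(208,184),(420,188)],.030,s); v=k[0]-k[1]; print('screws',k.round(4),k.mean(0),'yaw',np.arctan2(-v[0],v[1]))
k=pix2w('wrist',[(246,182),(381,184),(249,253),(376,255)],.020,s);print('plate screws',k.round(4), 'mid',k.mean(0))
for a,b in((0,2),(1,3)): v=k[a]-k[b]; print(np.arctan2(v[1],v[0]))
q=pix2w('scene',[(326,300),(422,362),(433,212),(524,250)],.03)
M=T(s); d=M[:3,:3].T@(pad-M[:3,3]); print('pad in tool mm',d*1000)
```

```text
((312.8895568847656, 212.2274627685547), (59.5726318359375, 60.679691314697266), 92.2706527709961)
pad [ 0.58096095 -0.10357216  0.023     ]
front [[ 0.6293 -0.0369  0.02  ]
 [ 0.6083 -0.1827  0.02  ]] width 0.1473298410153858 yaw -0.14299042365403214
screws [[ 0.6181 -0.0169  0.03  ]
 [ 0.5928 -0.1987  0.03  ]] [ 0.60543893 -0.10779643  0.03      ] yaw -0.13830377762185453
plate screws [[ 0.6148 -0.0476  0.02  ]
 [ 0.5986 -0.167   0.02  ]
 [ 0.5483 -0.0386  0.02  ]
 [ 0.5319 -0.1578  0.02  ]] mid [ 0.57338524 -0.10278187  0.02      ]
-0.13408522987589233
-0.13691604228623513
pad in tool mm [  4.48116389  -2.62612587 176.33771101]
```

>>> arm_command(motion=[[[3.5,-2.5,10],[0,0,1],0.2],[[0,0,25],[0,0,0],0.2],[[0,0,28],[0,0,0],0.2],[[0,0,28],[0,0,0],0.2],[[0,0,25],[0,0,0],0.2],[[0,0,15],[0,0,0],0.2],[[0,0,8],[0,0,0],0.2],[[0,0,4],[0,0,0],0.2],[[0,0,0],[0,0,0],0.2],[[0,0,0],[0,0,0],0.2],[[0,0,0],[0,0,0],0.2]])

```text
t: 6.0
eef_pos: [0.5811, -0.1035, 0.0577]
ee_rot: [-3.141, -0.002, -0.134]
force: [1.0, -0.5, 0.2]
width: 0.0338
```

>>> arm_command(motion=[[[-0.5,0,2.5],[0,0,0],0.2],[[0,0,1.5],[0,0,0],0.2],[[0,0,0.5],[0,0,0],0.2],[[0,0,0],[0,0,0],0.2],[[0,0,0],[0,0,0],0.2]])

```text
t: 6.42
eef_pos: [0.5799, -0.1036, 0.0526]
ee_rot: [-3.141, -0.001, -0.134]
force: [-1.3, -0.1, 5.2]
width: 0.0343
```

The 5 N upward force shows contact on the pad, so I'm releasing and rising.

>>> arm_command(motion=[[[0,0,0],[0,0,0],0.75],[[0,0,0],[0,0,0],0.75],[[0,0,0],[0,0,0],0.75],[[0,0,0],[0,0,0],0.75],[[0,0,0],[0,0,0],0.75],[[0,0,0],[0,0,0],0.75],[[0,0,0],[0,0,0],0.75],[[0,0,-10],[0,0,0],0.75],[[0,0,-25],[0,0,0],0.75],[[0,0,-30],[0,0,0],0.75],[[0,0,-30],[0,0,0],0.75],[[0,0,-30],[0,0,0],0.75],[[-15,0,-25],[0,0,0],0.75],[[-25,0,0],[0,0,0],0.5],[[-25,0,0],[0,0,0],0],[[0,0,0],[0,0,0],0],[[0,0,0],[0,0,0],0]])

```text
t: 7.83
eef_pos: [0.5146, -0.0948, 0.2035]
ee_rot: [-3.141, -0.002, -0.133]
force: [0.5, -0.5, 0.8]
width: 0.0443
```

Run:
```python
from h import *
s,c=snap('wrist','wrist3'); print(s['t'],s['eef_pos'],s['ee_rot'],s['force'],s['width'])
```

```text
7.8333 [ 0.51458298 -0.09484049  0.20353415] [-3.14099230e+00 -1.89604110e-03 -1.33161429e-01] [ 0.49869055 -0.54833549  0.75077664] 0.0442978682456652
```

View pics/wrist3.png

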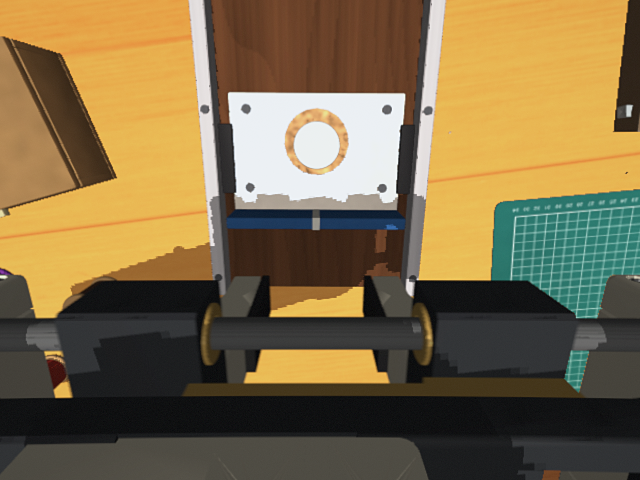

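The spool stands centred on the pad: its top is at (317,145) and the ring is even. The bar's stripe near edge is at (316,229), with the bar ends at (228,228) and (405,229). Next I work out the push line.

Run:
```python
from h import *
s=arm.get_state(); M=T(s)
t=lambda p:((p-M[:3,3])@M[:3,:3]*1000).round(1).tolist()
b=pix2w('wrist',(316,229.5),.054,s); print('bar',b,t(b))
k=pix2w('wrist',[(205,109),(428,111),(218,278),(411,280)],.030,s); print('rail screws',k.round(4).tolist(),t(k)); 
for a,c in((0,2),(1,3)): v=k[a]-k[c]; print(np.arctan2(v[1],v[0]))
p=pix2w('wrist',[(246,108.5),(387,109),(250,188),(382,188)],.020,s); print('plate',t(p),p.mean(0))
for a,c in((0,2),(1,3)): v=p[a]-p[c]; print(np.arctan2(v[1],v[0]))
sc=pix2w('scene',[(433,212),(524,250)],.03);print('far ends tool',t(sc))
```

```text
bar [[ 0.51163162 -0.0945196   0.054     ]] [[-4.1, 0.2, 149.3]]
rail screws [[0.6193, -0.0167, 0.03], [0.5933, -0.1988, 0.03], [0.4701, 0.0047, 0.03], [0.4436, -0.1764, 0.03]] [[92.2, -91.2, 173.5], [90.6, 92.7, 173.4], [-58.6, -92.6, 173.2], [-60.7, 90.3, 173.1]]
-0.14244596483608243
-0.1486730187699874
plate [[93.2, -59.3, 183.5], [92.8, 60.7, 183.4], [25.4, -59.7, 183.3], [25.4, 60.1, 183.3]] [ 0.57443032 -0.10319813  0.02      ]
-0.138268321057099
-0.14166232647509822
far ends tool [[255.0, -88.1, 173.8], [267.3, 101.6, 173.7]]
```

>>> arm_command(motion=[[[-20,0.3,0],[0,0,0.4],0],[[-20,0,15],[0,0,0],0],[[0,0,28],[0,0,0],0],[[0,0,28],[0,0,0],0],[[0,0,28],[0,0,0],0],[[0,0,28],[0,0,0],0],[[0,0,20],[0,0,0],0],[[0,0,10],[0,0,0],0],[[0,0,3.5],[0,0,0],0],[[0,0,0],[0,0,0],0],[[0,0,0],[0,0,0],0]])

```text
t: 8.8
eef_pos: [0.4764, -0.0897, 0.0418]
ee_rot: [3.141, -0.0, -0.141]
force: [0.5, 0.4, 0.0]
width: 0.0001
```

>>> arm_command(motion=[[[8,0,0],[0,0,0],0],[[6,0,0],[0,0,0],0],[[3,0,0],[0,0,0],0],[[3,0,0],[0,0,0],0],[[3,0,0],[0,0,0],0],[[3,0,0],[0,0,0],0],[[3,0,0],[0,0,0],0],[[4,0,0],[0,0,0],0],[[4,0,0],[0,0,0],0],[[4,0,0],[0,0,0],0],[[4,0,0],[0,0,0],0],[[4,0,0],[0,0,0],0]])

```text
t: 9.8
eef_pos: [0.5245, -0.0967, 0.0415]
ee_rot: [3.142, 0.0, -0.141]
force: [-1.0, -0.4, -0.5]
width: 0.0002
```

>>> arm_command(motion=[[[5,0,0],[0,0,0],0],[[5,0,0],[0,0,0],0],[[5,0,0],[0,0,0],0],[[5,0,0],[0,0,0],0],[[5,0,0],[0,0,0],0],[[5,0,0],[0,0,0],0],[[5,0,0],[0,0,0],0],[[5,0,0],[0,0,0],0],[[5,0,0],[0,0,0],0],[[5,0,0],[0,0,0],0],[[5,0,0],[0,0,0],0],[[5,0,0],[0,0,0],0]])

```text
t: 10.8
eef_pos: [0.584, -0.1051, 0.0415]
ee_rot: [3.142, 0.0, -0.141]
force: [-0.9, 0.4, -0.7]
width: 0.0006
```

Run:
```python
from h import *
s,c=snap('scene','scene4'); print(s['t'],s['eef_pos'],s['force'])
cv2.imwrite('pics/c4.png',cv2.resize(cv2.imread('pics/scene4.png')[170:380,300:560],None,fx=2.5,fy=2.5,interpolation=cv2.INTER_CUBIC))
```

```text
10.8 [ 0.58395682 -0.1051069   0.04150019] [-0.90525688  0.4452236  -0.66402072]
```

View pics/c4.png

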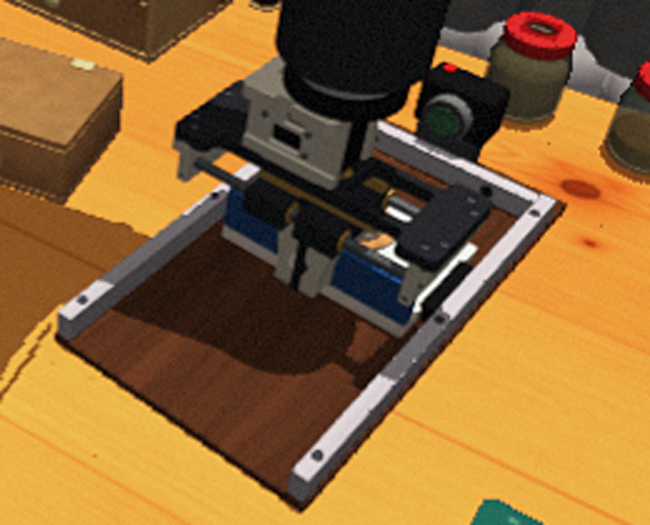

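The crop shows the carriage sliding straight between the rails, with the fingers on the bar's middle. I'm continuing at a gentler pace.

>>> arm_command(motion=[[[4,0,0],[0,0,0],0],[[4,0,0],[0,0,0],0],[[4,0,0],[0,0,0],0],[[4,0,0],[0,0,0],0],[[4,0,0],[0,0,0],0],[[3,0,0],[0,0,0],0],[[3,0,0],[0,0,0],0]])

```text
t: 11.43
eef_pos: [0.6096, -0.1087, 0.0416]
ee_rot: [-3.142, -0.0, -0.141]
force: [-1.7, 0.5, 1.1]
width: 0.0004
```

>>> arm_command(motion=[[[3,0,0],[0,0,0],0],[[3,0,0],[0,0,0],0],[[3,0,0],[0,0,0],0],[[3,0,0],[0,0,0],0]])

```text
t: 11.77
eef_pos: [0.6214, -0.1104, 0.0415]
ee_rot: [-3.142, 0.0, -0.141]
force: [-1.9, 0.5, 0.1]
width: 0.0002
```

>>> arm_command(motion=[[[3,0,0],[0,0,0],0],[[3,0,0],[0,0,0],0],[[3,0,0],[0,0,0],0],[[3,0,0],[0,0,0],0]])

```text
t: 12.1
eef_pos: [0.6333, -0.1121, 0.0416]
ee_rot: [3.142, -0.0, -0.141]
force: [-1.3, 0.1, 0.1]
width: 0.0003
```

>>> arm_command(motion=[[[3,0,0],[0,0,0],0],[[3,0,0],[0,0,0],0],[[3,0,0],[0,0,0],0]])

```text
t: 12.35
eef_pos: [0.6422, -0.1133, 0.0416]
ee_rot: [3.142, 0.0, -0.141]
force: [-1.6, 0.0, -0.4]
width: 0.0007
```

>>> arm_command(motion=[[[3,0,0],[0,0,0],0],[[3,0,0],[0,0,0],0]])

```text
t: 12.52
eef_pos: [0.6481, -0.1142, 0.0415]
ee_rot: [-3.142, 0.0, -0.141]
force: [-0.5, -0.3, 0.1]
width: 0.0005
```

>>> arm_command(motion=[[[3,0,0],[0,0,0],0],[[3,0,0],[0,0,0],0]])

```text
t: 12.68
eef_pos: [0.6498, -0.1147, 0.0411]
ee_rot: [3.141, 0.008, -0.142]
force: [-23.1, 9.1, 17.6]
width: 0.0003
```

Run:
```python
from h import *
s,c=snap('wrist','wrist5'); print(s['t'],s['eef_pos'],s['force'])
```

```text
12.6833 [ 0.64980869 -0.1147423   0.04111423] [-23.14552526   9.12419433  17.61075699]
```

View pics/wrist5.png

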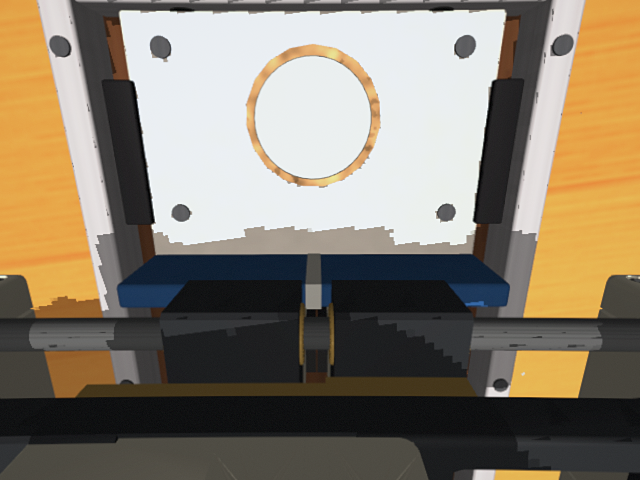

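The force jumped to 23 N at the stop. The picture shows the plate's front edge (row 10) against the crossbar, the carriage square, and the spool still centred on the pad at about (314,117). Backing off and rising clear to check.

>>> arm_command(motion=[[[-3,0,0],[0,0,0],0],[[-5,0,0],[0,0,0],0],[[-10,0,0],[0,0,0],0],[[-25,0,0],[0,0,0],0],[[-30,0,0],[0,0,0],0],[[0,0,-25],[0,0,0],0],[[0,0,-30],[0,0,0],0],[[0,0,-30],[0,0,0],0],[[0,0,-30],[0,0,0],0],[[0,0,-30],[0,0,0],0],[[0,0,-15],[0,0,0],0],[[0,0,0],[0,0,0],0],[[0,0,0],[0,0,0],0]])

```text
t: 13.82
eef_pos: [0.5817, -0.1046, 0.2028]
ee_rot: [-3.141, -0.003, -0.141]
force: [-0.5, -0.1, -0.6]
width: 0.0006
```

Run:
```python
from h import *
s,c=snap('wrist','wrist6'); _,a=snap('scene','scene6'); print(s['t'],s['eef_pos'],s['force'])
i=cv2.imread('pics/wrist6.png')[:290,140:500]; j=cv2.imread('pics/scene6.png')[150:380,180:560]
i=cv2.resize(i,(400,322)); j=cv2.resize(j,(400,242)); j=cv2.copyMakeBorder(j,0,80,0,0,0)
cv2.imwrite('pics/c6.png',np.hstack([i,j]))
```

```text
13.8167 [ 0.58169565 -0.10457501  0.20276736] [-0.49942528 -0.11022472 -0.62978655]
```

View pics/c6.png

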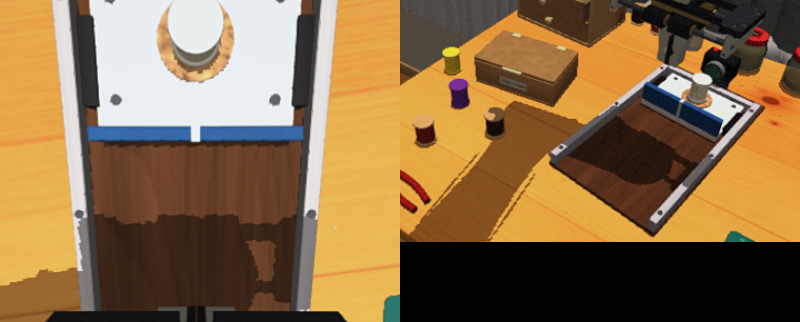

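The spool stands on the pad, the carriage is square, and the brown and red spools haven't moved. One look past the budget, at the stop contact, because the force spike alone could also mean a jam.

>>> arm_command(motion=[[[20,0,-5],[0,0,0],0],[[25,0,0],[0,0,0],0],[[25,0,0],[0,0,0],0],[[0,0,0],[0,0,0],0],[[0,0,0],[0,0,0],0]])

```text
t: 14.33
eef_pos: [0.6508, -0.1147, 0.2039]
ee_rot: [3.141, 0.004, -0.141]
force: [-0.3, -0.1, 0.4]
width: 0.0004
```

Run:
```python
from h import *
s,c=snap('wrist','wrist7'); print(s['t'],s['eef_pos'],s['force'])
cv2.imwrite('pics/c7.png',cv2.resize(c[20:260,160:480,::-1],None,fx=2.5,fy=2.5,interpolation=cv2.INTER_CUBIC))
```

```text
14.3333 [ 0.65082368 -0.11468787  0.20391712] [-0.2649391  -0.08697619  0.37631608]
```

View pics/c7.png

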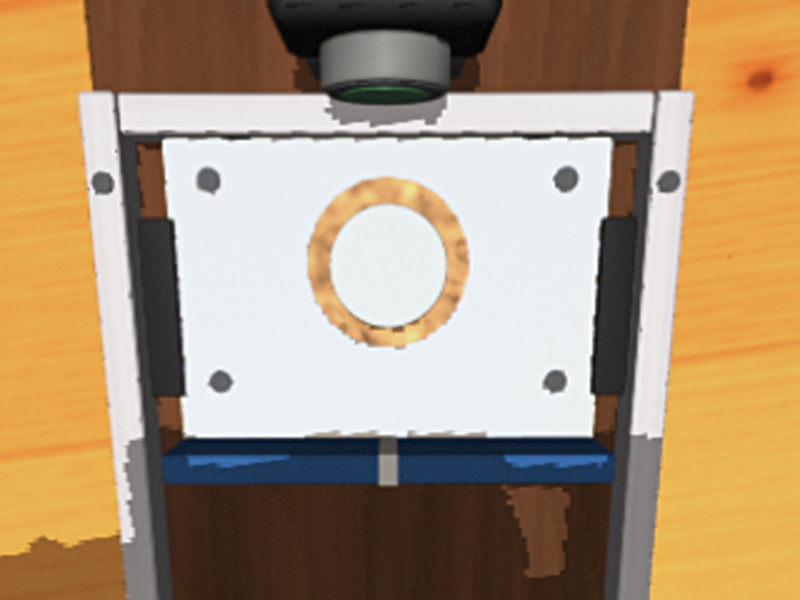

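The plate's front edge (crop row 137) lies along the whole stop face with no board showing between them, and the spool is centred on the pad at (388,265). The arm is clear, so I'm handing in.

```bash
python3 -c "
from station import arm
print(arm.job_done())"
```

```text
the job is handed in; nothing more can be done
None
```

The cream spool is standing upright in the middle of the cork pad, and the carriage is fully home against the stop. I placed the spool while the carriage was still pulled out. I then pushed at the middle of the blue bar for about 149 mm, with 1–2 N of force until it rose to about 23 N at the stop.

**Last checks:**
- **Carriage:** the plate's front edge lies square along the whole stop face with no gap showing.
- **Spool:** it was still standing centred on the pad after the push.
- **Other spools:** the brown and red spools showed no movement.
- **Arm:** clear and touching nothing, with about 14.4 s used on the clock.

No check failed, but two readings were odd. At the stop there was also about 18 N of upward force, which I put down to the fingers rubbing on the bar, and it was gone once I backed off. My early estimate of the slide from the scene camera's rail ends came out about 40 mm short, so I used the wrist camera and the contact force instead.

I viewed 11 pictures, one over the budget, to confirm the carriage was against the stop and not jammed.

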